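Open the dial padlock on the strongbox hasp and hold it up

ROBOT

A 7-joint arm with a two-finger parallel gripper is mounted at the origin on the work surface. World frame = base frame: x ahead of the robot, y to its left, z up, the work surface at z = 0. Lengths are in mm, angles in rad, forces in N, time in s.
With the tool pointing down it reaches from about 425 to 950 mm from the base axis. Payload 16.7 kg.
Tool frame: the origin (TCP) lies between the finger pads; the fingertips stand 19 mm ahead of it and the grasp point (between the pads) is the TCP; x points along the fingers, y is the direction in which the jaws open and shut, and the axes are right-handed (so a half turn about x gives the same grasp; the last joint's range is limited). The gripper opens to 94 mm and grips with 3 to 60 N. Pads are 16 mm wide; open, the fingers measure 119 mm over their backs; the gripper's body (75 mm by 177 mm) begins 78 mm behind the grasp point.
Start: joints at [-1.5, 0.426, 0.074, 1.606, -0.034, 1.111, -0.067], TCP at [147.84, 658.573, 224.467] pointing down, gripper open.
Joint ranges: [-2.85, 2.85], [-0.5, 2.14], [-1.23, 1.37], [0.21, 2.46], [-1.02, 4.16], [0.16, 2.05], [-2.73, 2.73]. Speed limits (rad/s): [1.89, 1.89, 2.39, 2.39, 3.01, 3.01, 3.01].

INTERFACE

Orientations are given as a unit quaternion [x, y, z, w].
In Python, from cell import status, vision, order gives the robot as it stands. The module is installed in compiled form; this text tells all that it offers.
- The arm moves only by the tool play_rows, never from a script. Its argument "targets" is a list that holds one entry, the list of rows, each a list of 5 numbers: the opening, from 0 (shut) to 1 (fully open), then the shift along the tool's x, y, z in m, then the turn about the tool's x in rad. A call has 1 to 20 rows; each row is the pose to reach, as a shift and turn from the pose commanded when the call began, along the tool's axes at that moment; what a row does not reach only later rows make up. A row lasts 1/12 s, in which the tool goes at most 41.7 mm and 7.16 degrees, less where a joint would pass 70% of its speed; a pose out of reach is approached as far as the arm can. A call with a gripper value outside its range is refused whole. The fingers move at their own pace and stop on an object; "force" is the grip in N (left out, the last holds). Time passes only in rows, so rows that repeat a pose let the fingers close. It gives the time, the measured TCP pose, the force and the opening at its end, in the units of the state.
- status.sense(): the state, without advancing time (a new reading comes with each control period).
- vision.get_image(name): name is "scene" or "side" or "wrist"; returns a dict with "pixels" (400x640x3 uint8, red, green, blue), "camera_matrix" (3x3 intrinsics, pixels), "distortion" ([k1, k2, p1, p2, k3] as OpenCV has them; the pictures are not rectified), "pose" (4x4, takes a point from camera to world coordinates). Camera axes: x right, y down, z forward; pixel columns grow to the right and rows downward; lengths in mm; the calibration is good to about 2 mm. A picture is of the moment at which its call begins. There is no depth.
- order.hand_in(): hands the job in, once; it reports no verdict.
The state is a dict: "time_s": time; "joint_pos": joint angles; "qvel": joint speeds; "joint_torque": joint torques, N m; "position": TCP position; "tcp_rot": TCP orientation; "contact_force": force on the tool from outside, world axes, zero at the start; "ft_torque": the same for the moment, N m; "opening": finger opening in mm.
Only numpy, scipy, OpenCV 4.12 (cv2) and the standard library are available. Lean on these libraries where they do the work, as an engineer would, in place of code of your own. Each camera call takes 0.05 s, during which the arm holds its last target.

TASK

The square steel padlock lies in its seat on the strongbox lid with its shackle under the hasp hook: turn its dial clockwise, feeling the clicks, until the raised pointer clicks in at the index mark on the shackle side. Then, with the lock still in its seat, pull the shackle fully open and lift the lock off the hook. Finish while holding it up still in the gripper, open, dial face up and roughly level, 10 to 25 cm above the lid and clear of the box, with the other things on table and lid left where they are.

Things in the scene. Friction and masses are not known exactly. Their poses are not given: they have to be found in the camera images.
- strongbox: Grey steel strongbox 246 x 206 x 70 mm, fixed, ahead of the robot at varying place and yaw. Origin at the centre of its underside on the table, z up, -x is the side nearest the robot. On its lid a 3 mm hasp plate (top 73 mm above the table) bears the lock, whose centre axis stands at x = +20, y = 0 mm of the box.
- seat (a point): Centre of the lock's seat on the hasp plate, under the lock, axes as the box. The seat is a low rim, 10 mm high, 4 mm thick, round the lock's case, 1.5 mm clear of it all round, open in the middle of the -x side for the shackle. It keeps the case from turning or sliding.
- hook_tip (a point): End of the hasp hook's arm, fixed to the box, axes as the box. The hook: an 8 mm round post between the shackle's legs, 22 mm towards +x from here, and an arm 8 mm wide, 21 to 27 mm above the plate, over the bow of the closed shackle: the lock cannot be lifted while closed. The bow of the open shackle clears this tip by 14 mm, the case clears the post by 12 mm; it then lifts straight up.
- lock: The padlock's case, loose, about 0.4 kg with dial and shackle: square steel block 60 x 60 x 26 mm lying flat in the seat. Origin at the centre of its underside, z up through the dial, -x towards the shackle, same yaw as the box. A small raised index mark stands on its top face at the -x edge.
- lock_mid (a point): Centre of the lock's case, 13 mm above its underside, axes as lock.
- dial_grip (a point): Centre of the dial, half-way up: the black ribbed round dial, diameter 38 mm (40 over its ribs, which are only drawn), 16 mm high, on top of the lock; its underside is 0.5 mm above the case's top face. A raised steel ridge on its top is the pointer. This frame turns with the dial: its -x axis points along the pointer, z up.
- dial (a joint): Angle of the dial in rad, positive counter-clockwise from above. 0: pointer at the index mark (towards the shackle), lock free. Starts 0.8 to 2.5 rad counter-clockwise of the mark: turn it clockwise. Sprung clicks every 0.524 rad (0 is one), each about 0.07 N m to overcome; the dial stays in the click where it is left. Stops at -0.5 and 2.8.
- shackle_grip (a point): Point midway between the shackle's legs, at the height of their axes (13 mm above the lock's underside), 44 mm from the lock's centre towards -x when closed; moves with it, axes as the lock. A level U of 8 mm round bar: legs along x at y = +-17 mm (42 mm over the outsides: grip from above across y), straight from the case (30 mm from the lock's centre) to 53 mm; bow ends at 66 mm.
- shackle (a joint): How far the shackle is drawn out of the case towards -x, m: 0 closed, 0.022 fully open (stop). Barred within 3 mm unless the dial is within about 0.14 rad of 0. Friction about 1.5 N, no spring: it stays where it is left.
- stamp: Bystander: wooden rubber stamp, 28 mm across, 50 mm high, standing on the back part of the lid. Origin at its foot.
- keylock: Bystander: small brass keyed padlock without a dial, 34 x 40 x 16 mm, on the table beside the box (+y side). Origin under the case.
- stapler: Bystander: black stapler 130 x 32 x 42 mm on the table beside the box (-y side). Origin under its centre.
- water: Bystander: clear bottle, 64 mm across, 200 mm high, far left or far right. Origin at its foot.
- tea: Bystander: amber bottle with black cap, 60 mm across, 190 mm high, far left or far right. Origin at its foot.
- tin: Bystander: round steel tin 90 mm across, 46 mm high, ahead and to the left. Origin at its foot.
- mug: Bystander: white mug 80 mm across, 90 mm high, ahead and to the right. Origin at its foot.
There are look-alikes about, which are no part of the job. Leave any red look-alike of the lock alone.

How it is judged (in metres and radians):
On the way, in this order (a step that is already met when the one before it is completed fails the run):
1. the dial's pointer is clicked in at the index mark, the shackle still closed (value of joint dial between -0.13 and 0.13 rad and value of joint shackle below 0.004 m), for 0.2 s.
2. the shackle is pulled open while the lock is still in its seat (value of joint shackle above 0.018 m and height (world z) of lock below 0.085 m), for 0.1 s.
At the end, for the whole second after the job is handed in: The shackle is at least 18 mm out (fully open is 22), the lock's underside is at least 95 and at most 290 mm above the lid (lid 70 mm above the table), its dial face within 0.45 rad of straight up, it is gripped by the fingers, touches the strongbox nowhere and is at rest (value of joint shackle above 0.018 m and z of lock in the frame of strongbox between 0.165 and 0.36 m and angle between lock's own z axis and vertical below 0.45 rad and contact force between the fingers and lock above 1.5 N and contact force between lock and strongbox below 0.1 N and linear speed of lock below 0.05 m/s); the arm keeps its last pose, push and grip.
It fails at once if a bystander is moved over 30 mm (distance of any of stamp, keylock, stapler, water, tea, tin, mug from where it was at the start of the episode above 0.03 m).
It fails at once if a bottle, the mug or the stamp is tipped over (angle between any of water, tea, mug, stamp's own z axis and vertical above 0.6 rad).
It also fails if it takes over 51 s, if anything falls off the work surface, if the arm or the gripper's body presses on something with over 40 N, if the wrist force passes 120 N, or if a joint passes its speed limit or range.

## Working session

There is one attempt and no reset: what is moved stays moved. The work goes in short steps, Python scripts to look and compute and a tool call to move; the robot and the scene stay as the last step left them, time stands still between calls to the robot, and variables do not carry over. Pictures are saved under pics/ and viewed, and the job is handed in when it is done.

Besides the shell and the picture viewer there is one more tool, called after "Emit:" as name([rows], argument=value, ...), one row to a line, values as JSON. play_rows: Moves the arm, as the interface text tells. Its arguments: {"type":"object","properties":{"targets":{"type":"array","items":{"type":"array","items":{"type":"array","items":{"type":"number"}}}},"force":{"type":"number"}},"required":["targets"]}

```bash
mkdir -p pics; cat > h.py <<'E'
import numpy as np, cv2
from cell import status, vision, order
def snap(n,f,crop=None,scale=1):
    d=vision.get_image(n); im=np.array(d["pixels"])[:,:,::-1].copy()
    np.savez('pics/'+f+'.npz',K=d["camera_matrix"],D=d["distortion"],P=d["pose"],im=im)
    cv2.imwrite('pics/'+f+'.png',im); return d
def crop(f,x0,y0,x1,y1,s,out):
    im=cv2.imread('pics/'+f+'.png')[y0:y1,x0:x1]
    cv2.imwrite('pics/'+out+'.png',cv2.resize(im,None,fx=s,fy=s,interpolation=cv2.INTER_CUBIC))
def ray(f,uv,z):
    d=np.load('pics/'+f+'.npz');p=cv2.undistortPoints(np.array([[uv]],float),d['K'],np.array(d['D'],float))[0,0]
    P=d['P'];r=P[:3,:3]@np.array([p[0],p[1],1]);o=P[:3,3];return o+r*(z-o[2])/r[2]
def proj(f,X):
    d=np.load('pics/'+f+'.npz');P=np.linalg.inv(d['P']);X=np.atleast_2d(X).astype(float)
    return cv2.projectPoints(X,cv2.Rodrigues(P[:3,:3])[0],P[:3,3],d['K'],np.array(d['D'],float))[0][:,0]
E
python3 - <<'E'
from h import *
s=status.sense();print({k:np.round(v,3).tolist() for k,v in s.items()})
for n in ["scene","side","wrist"]:
    d=snap(n,n+'0');print(n,np.round(d["pose"],2).tolist())
E
```

```text
{'time_s': 0.0, 'joint_pos': [-1.499, 0.427, 0.074, 1.607, -0.034, 1.111, -0.067], 'qvel': [0.003, 0.002, -0.001, -0.001, 0.001, 0.001, 0.001], 'joint_torque': [0.002, -93.584, 3.669, -45.42, -0.049, 0.02, 0.0], 'position': [147.783, 658.222, 223.794], 'tcp_rot': [0.077, 0.703, -0.078, 0.703], 'contact_force': [0.014, -0.289, -0.797], 'ft_torque': [-0.013, -0.028, 0.032], 'opening': 93.826}
scene [[-0.62, 0.62, -0.47, 1108.19], [0.78, 0.49, -0.38, 501.62], [-0.01, -0.61, -0.79, 1110.87], [0.0, 0.0, 0.0, 1.0]]
side [[0.95, -0.2, 0.24, 221.64], [-0.32, -0.64, 0.7, -803.74], [0.01, -0.74, -0.67, 895.0], [0.0, 0.0, 0.0, 1.0]]
wrist [[0.22, 0.95, 0.23, 81.76], [0.98, -0.21, -0.05, 673.03], [-0.0, 0.24, -0.97, 383.9], [0.0, 0.0, 0.0, 1.0]]
```

View pics/scene0.png

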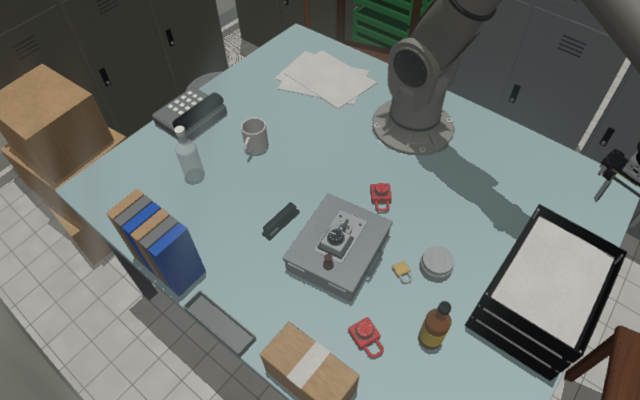

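View pics/side0.png

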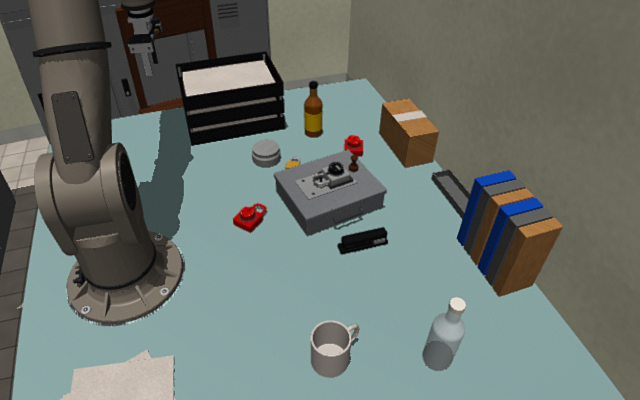

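View pics/wrist0.png

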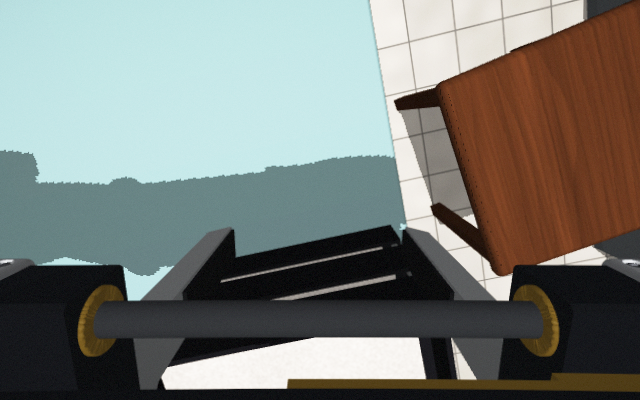

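The steel lock is on the lid: around (338,235) in scene and (330,178) in side. The red look-alikes are at (381,195) and (366,335) in scene, and the brass keylock is at (402,270). I'll confirm with enlarged crops.

```bash
python3 - <<'E'
from h import *
crop('scene0',275,185,405,305,6,'c1'); crop('side0',265,140,395,240,6,'c2')
E
```

```text
(no output)
```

View pics/c1.png

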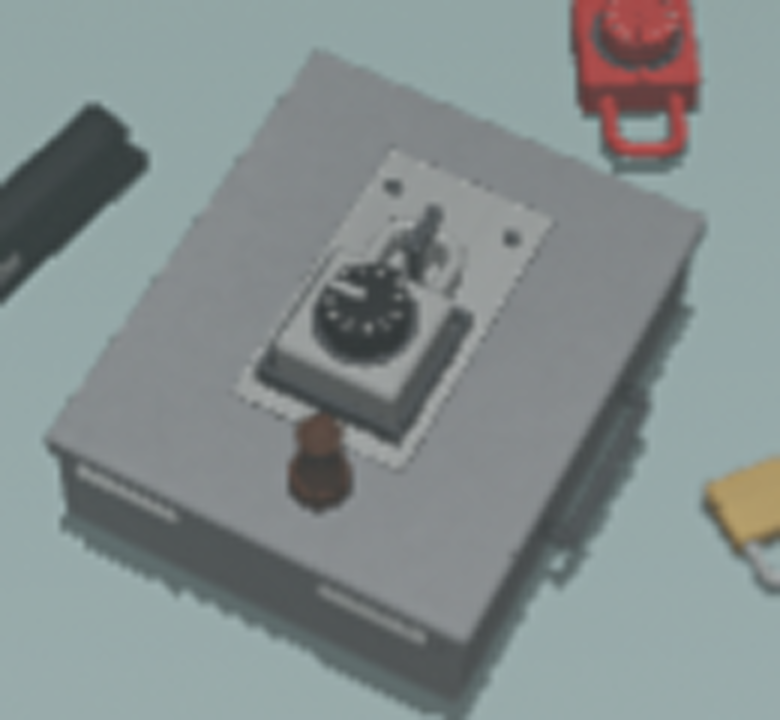

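View pics/c2.png

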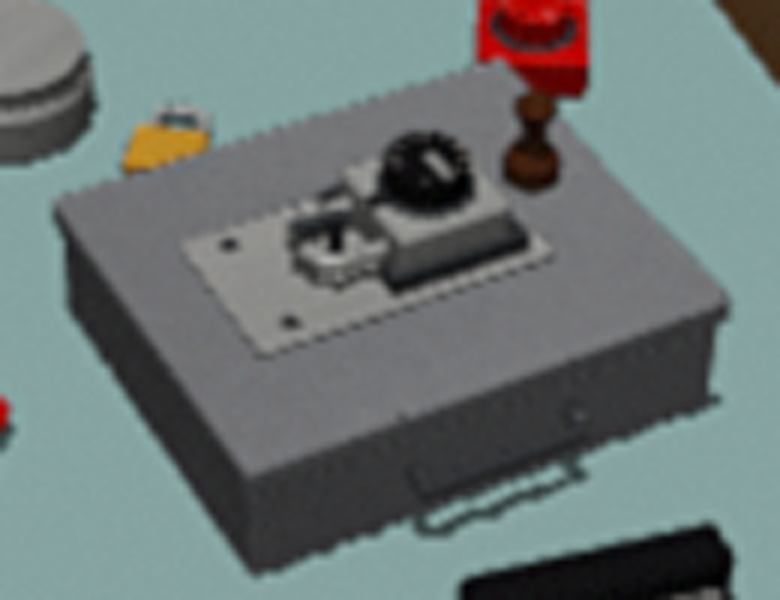

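```bash
python3 - <<'E'
from h import *
S=[[328,193],[392.5,221.3],[353,292.2],[283,258.3]]
D=[[308,219.2],[274.7,174.7],[347,150.3],[386.3,191.7]]
for f,q in (('scene0',S),('side0',D)):
    X=np.array([ray(f,u,70) for u in q]);print(np.round(X,1).tolist(),np.round(X.mean(0),1))
    # near edge 0-1 ; x axis = far - near
    d=X[2]+X[3]-X[0]-X[1];e=X[1]+X[2]-X[0]-X[3];print(np.degrees(np.arctan2(d[1],d[0])),np.degrees(np.arctan2(e[1],e[0]))-90,np.linalg.norm(d)/2,np.linalg.norm(e)/2)
E
```

```text
[[459.3, -9.9, 70.0], [428.2, 190.4, 70.0], [667.0, 231.4, 70.0], [701.0, 31.5, 70.0]] [563.9 110.8  70. ]
9.739619820686423 9.237490637106902 243.77457515939324 202.75581285715003
[[463.9, -16.1, 70.0], [427.6, 179.7, 70.0], [661.5, 225.7, 70.0], [695.9, 19.4, 70.0]] [562.2 102.2  70. ]
9.925311398744697 9.989256706909003 236.50244921658611 204.12507944712505
```

```bash
python3 - <<'E'
from h import *
for n,u in dict(tea=(431,343),tin=(437,272),tray1=(545,375),tray2=(473,318),keyl=(402,272),water=(194,180)).items(): print(n,ray('scene0',u,0).round())
print(ray('scene0',(541,207),200).round(),ray('side0',(285,65),200).round())
E
```

```text
tea [631. 449.   0.]
tin [449. 358.   0.]
tray1 [534. 715.   0.]
tray2 [508. 501.   0.]
keyl [507. 283.   0.]
water [ 635. -411.    0.]
[247. 501. 200.] [567. 566. 200.]
```

Emit:
play_rows([
  [[1,-0.04,0,0,0],[1,-0.08,0,0,0],[1,-0.08,0,0,0]],
])

```text
time_s: 0.4
position: [148.4, 660.9, 312.1]
tcp_rot: [0.081, 0.703, -0.075, 0.703]
contact_force: [0.8, 2.3, 1.1]
opening: 93.9
```

Emit:
play_rows([
  [[1,0,-0.022,0.027,0],[1,0,-0.044,0.054,0],[1,0,-0.066,0.082,0],[1,0,-0.088,0.109,0],[1,0,-0.11,0.136,-0.05],[1,0,-0.131,0.163,-0.1],[1,0,-0.153,0.19,-0.15],[1,0,-0.175,0.218,-0.2],[1,0,-0.197,0.245,-0.25],[1,0,-0.219,0.272,-0.3],[1,0,-0.241,0.299,-0.35],[1,0,-0.263,0.326,-0.389],[1,0,-0.285,0.354,-0.389],[1,0,-0.307,0.381,-0.389],[1,0,-0.329,0.408,-0.389],[1,0,-0.35,0.435,-0.389],[1,0,-0.372,0.462,-0.389],[1,0,-0.394,0.49,-0.389],[1,0.01,-0.416,0.517,-0.389],[1,0.014,-0.438,0.544,-0.389]],
])

```text
time_s: 2.07
position: [583.3, 110.5, 289.8]
tcp_rot: [-0.059, 0.705, 0.059, 0.705]
contact_force: [-0.0, 0.4, 1.0]
opening: 93.7
```

```bash
python3 - <<'E'
from h import *
s=status.sense();print({k:np.round(s[k],3).tolist() for k in('position','tcp_rot','joint_pos','qvel')})
snap("wrist",'w1')
s=status.sense();print({k:np.round(s[k],3).tolist() for k in('position','tcp_rot','joint_pos','qvel')})
E
```

```text
{'position': [583.311, 110.505, 289.845], 'tcp_rot': [-0.059, 0.705, 0.059, 0.705], 'joint_pos': [-0.673, 0.254, 0.461, 1.737, -0.121, 1.179, 1.561], 'qvel': [0.606, 0.404, 0.204, -0.334, -0.232, 0.007, 0.859]}
{'position': [586.1, 104.208, 289.324], 'tcp_rot': [-0.059, 0.705, 0.056, 0.705], 'joint_pos': [-0.667, 0.258, 0.467, 1.734, -0.121, 1.179, 1.567], 'qvel': [-0.042, -0.041, -0.013, 0.039, 0.042, 0.014, -0.153]}
```

View pics/w1.png

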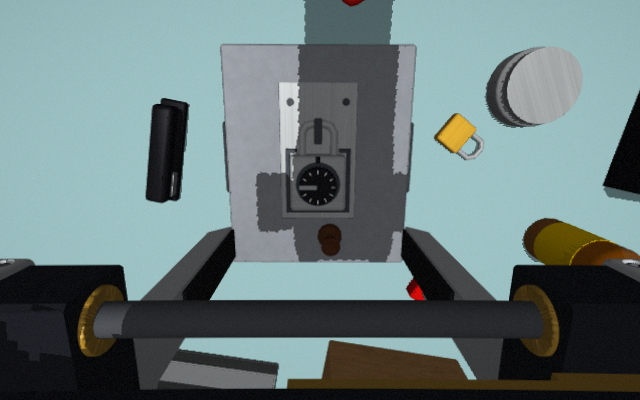

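```bash
python3 - <<'E'
from h import *
d=snap("wrist",'w2');print(np.round(d['pose'],3).tolist())
s=status.sense();print({k:np.round(s[k],3).tolist() for k in('position','tcp_rot','qvel')})
crop('w2',215,30,420,270,3,'c3');crop('w2',275,110,361,225,6,'c4')
E
```

```text
[[-0.162, 0.959, 0.234, 519.224], [0.987, 0.158, 0.035, 93.252], [-0.003, 0.237, -0.972, 449.373], [0.0, 0.0, 0.0, 1.0]]
{'position': [584.647, 106.575, 289.602], 'tcp_rot': [-0.058, 0.705, 0.056, 0.705], 'qvel': [-0.056, -0.032, -0.061, 0.022, 0.003, 0.013, -0.086]}
```

View pics/c3.png

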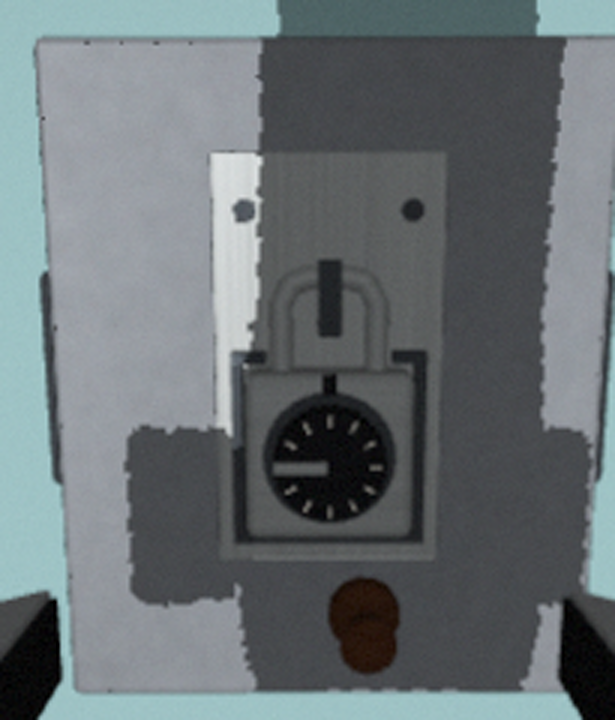

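View pics/c4.png

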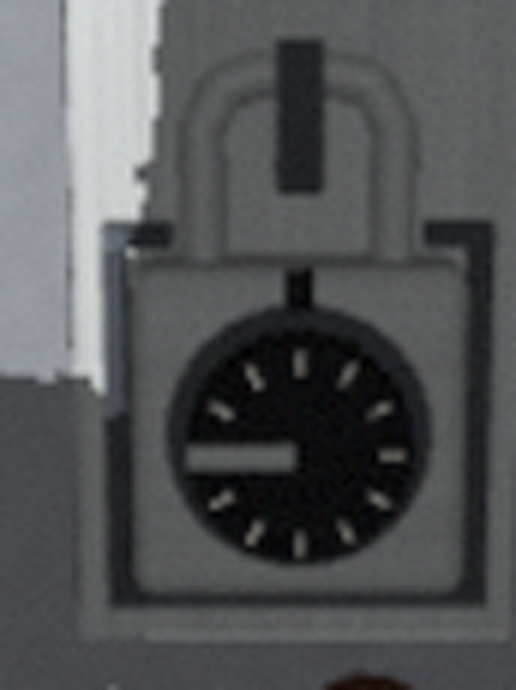

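```bash
python3 - <<'E'
from h import *
f=lambda u,v,s=6,ox=275,oy=110:(u/s+ox,v/s+oy)
c=ray('w2',f(300,453),115.5);print('dial',c)
X=np.array([ray('w2',f(*u),99) for u in[(131,262),(469,262),(467,594),(135,594)]]);print(X.round(1).tolist(),X.mean(0))
d=X[2]+X[3]-X[0]-X[1];e=X[1]+X[2]-X[0]-X[3];print(np.degrees(np.arctan2(d[1],d[0])),np.degrees(np.arctan2(e[1],e[0]))-90,np.linalg.norm(d)/2,np.linalg.norm(e)/2)
g=lambda u,v:f(u,v,3,215,30)
X=np.array([ray('w2',g(*u),70) for u in[(38,38),(700,38),(76,690)]]);d=X[2]-X[0];e=X[1]-X[0];print(X.round(1).tolist(),np.degrees(np.arctan2(d[1],d[0])),np.degrees(np.arctan2(e[1],e[0]))-90,np.linalg.norm(d))
X=np.array([ray('w2',g(*u),73) for u in[(210,152),(446,152),(435,559),(220,559)]]);print('plate');d=X[2]+X[3]-X[0]-X[1];e=X[1]+X[2]-X[0]-X[3];print(np.degrees(np.arctan2(d[1],d[0])),np.degrees(np.arctan2(e[1],e[0]))-90,np.linalg.norm(d)/2,np.linalg.norm(e)/2)
from scipy.spatial.transform import Rotation as R
s=status.sense();print(s['position'],s['qvel'],s['joint_pos']);print(R.from_quat(s['tcp_rot']).as_matrix().round(3))
E
```

```text
dial [583.6450237  110.03520815 115.5       ]
[[558.5, 76.5, 99.0], [549.0, 134.0, 99.0], [607.4, 144.7, 99.0], [617.1, 85.9, 99.0]] [582.9849993 110.2937343  99.       ]
9.769942526225982 9.338667217820586 59.36681427515083 58.977307179948234
[[460.2, -12.3, 70.0], [423.7, 212.9, 70.0], [699.7, 26.5, 70.0]] 9.207045060046346 9.21388766841882 242.58015321143606
plate
9.499719373273408 9.318931966882559 149.26667693037365 83.22993189758012
[584.64677393 106.57464754 289.60205629] [-0.05577576 -0.03198673 -0.06120369  0.02235654  0.00349416  0.01340722
 -0.08566403] [-0.66924235  0.25587805  0.46445928  1.73557024 -0.12028975  1.17952325
  1.56074764]
[[-0.    -0.161  0.987]
 [-0.003  0.987  0.161]
 [-1.    -0.002 -0.001]]
```

Emit:
play_rows([
  [[0.7,0.04,0,0,0],[0.7,0.08,0,0,0],[0.7,0.1,0,0,0],[0.7,0.1,0,0,0],[0.7,0.1,0,0,0],[0.7,0.1,0,0,0]],
])

```text
time_s: 2.67
position: [583.5, 112.3, 192.1]
tcp_rot: [-0.059, 0.704, 0.06, 0.705]
contact_force: [0.2, 0.0, 0.7]
opening: 65.8
```

```bash
python3 - <<'E'
from h import *
from scipy.spatial.transform import Rotation as R
d=snap("wrist",'w3');s=status.sense();M=R.from_quat(s['tcp_rot']).as_matrix();print(s['position'],np.abs(s['qvel']).max(),s['opening']);print(M.round(3))
print('to dial', M.T@(np.array([583.4,110.1,120])-s['position']), s['contact_force'])
print(proj('w3',[[583.4,110.1,115.5]]), 'stamp',ray('w2',(215+365/3,30+595/3),72))
crop('w3',220,90,420,290,4,'c5')
E
```

```text
[583.63680125 112.38485316 192.3943223 ] 0.00565540690047505 65.90986581800975
[[ 0.002 -0.167  0.986]
 [ 0.001  0.986  0.167]
 [-1.     0.     0.002]]
to dial [72.391493   -2.24910608 -0.7923338 ] [0.57828935 0.32527521 0.34302819]
[[315.5122724  212.70437089]] stamp [640.45002393 134.33062591  72.        ]
```

View pics/w3.png

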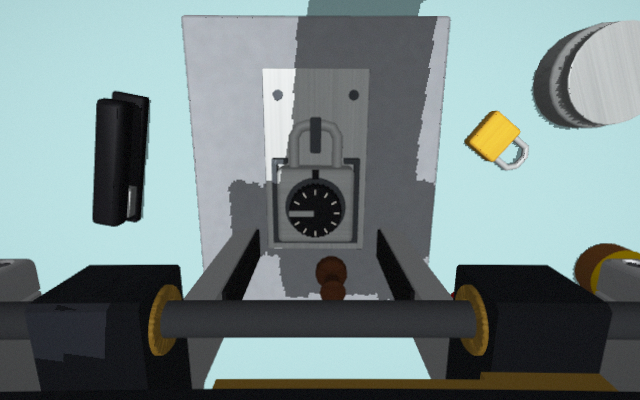

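```bash
python3 - <<'E'
from h import *
crop('w3',260,100,375,255,5,'c6')
E
```

```text
(no output)
```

View pics/c6.png

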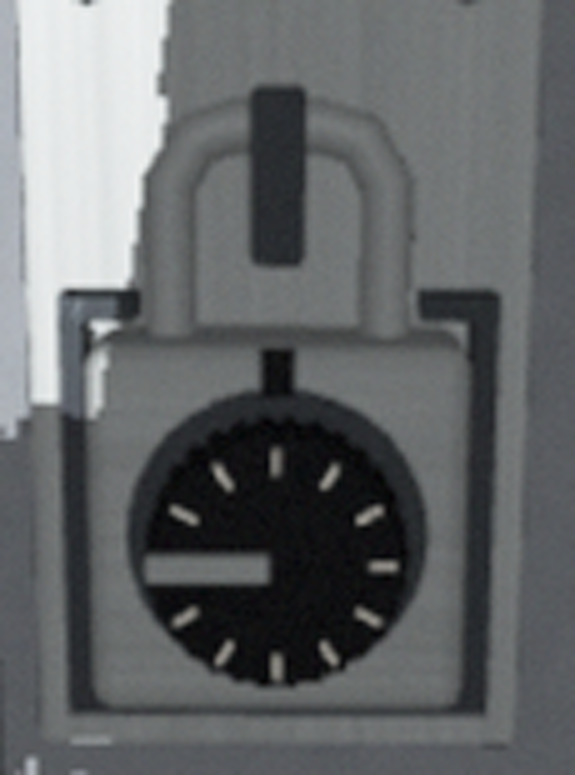

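Emit:
play_rows([
  [[0.7,0.03,-0.001,0,0],[0.7,0.055,-0.002,-0.0005,0],[0.7,0.06,-0.002,-0.0005,0],[0.7,0.06,-0.002,-0.0005,0],[0.7,0.06,-0.002,-0.0005,0]],
])

```text
time_s: 3.13
position: [583.4, 110.2, 132.1]
tcp_rot: [-0.059, 0.704, 0.059, 0.705]
contact_force: [0.9, -0.2, 1.0]
opening: 65.9
```

```bash
cat >> h.py <<'E'
from scipy.spatial.transform import Rotation as R
def to(p):
    s=status.sense();M=R.from_quat(s['tcp_rot']).as_matrix();z=M[:,2]
    print('t',round(s['time_s'],2),'pos',np.round(s['position'],1),'yaw',round(np.degrees(np.arctan2(z[1],z[0])),2),'F',np.round(s['contact_force'],1),'open',round(s['opening'],1),'j7',round(s['joint_pos'][6],2))
    print('rel(tool mm)',np.round(M.T@(np.array(p)-s['position']),1))
E
python3 -c "
from h import *
to([583.4,110.1,121])"
```

```text
t 3.13 pos [583.4 110.2 132.1] yaw 9.63 F [ 0.9 -0.2  1. ] open 65.9 j7 1.64
rel(tool mm) [11.1 -0.1  0. ]
```

Emit:
play_rows([
  [[0.7,0.011,0,0,0],[0.7,0.011,0,0,0],[0.2,0.011,0,0,0],[0.2,0.011,0,0,0],[0.2,0.011,0,0,0],[0.2,0.011,0,0,0],[0.2,0.011,0,0,0],[0.2,0.011,0,0,0]],
], force=20)

```text
time_s: 3.8
position: [582.6, 110.0, 119.7]
tcp_rot: [-0.059, 0.705, 0.059, 0.705]
contact_force: [-1.0, 0.1, 4.1]
opening: 37.5
```

```bash
python3 -c "
from h import *
to([583.4,110.1,121])"
```

```text
t 3.8 pos [582.6 110.  119.7] yaw 9.63 F [-1.   0.1  4.1] open 37.5 j7 1.65
rel(tool mm) [-1.3 -0.   0.8]
```

Emit:
play_rows([
  [[0.2,0,0,0,0.1],[0.2,0,0,0,0.2],[0.2,0,0,0,0.3],[0.2,0,0,0,0.4],[0.2,0,0,0,0.5],[0.2,0,0,0,0.6],[0.2,0,0,0,0.6]],
])

```text
time_s: 4.38
position: [582.7, 110.2, 119.7]
tcp_rot: [0.153, 0.69, -0.153, 0.69]
contact_force: [-0.4, 0.6, 4.5]
opening: 37.5
```

```bash
python3 -c "
from h import *
to([583.4,110.1,121])
print(status.sense()['ft_torque']); snap('scene','s2');crop('s2',275,185,405,305,6,'c7')"
```

```text
t 4.38 pos [582.7 110.2 119.7] yaw -25.02 F [-0.4  0.6  4.5] open 37.5 j7 1.13
rel(tool mm) [-1.3  0.2  0.7]
[-0.05842045  0.11445393  0.02919409]
```

View pics/c7.png

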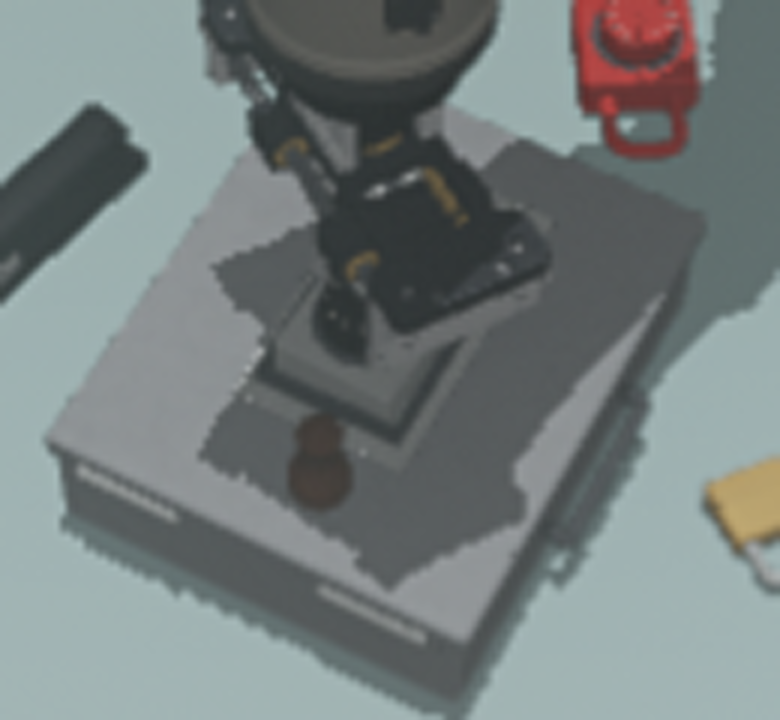

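Emit:
play_rows([
  [[0.2,0,0,0,0.1],[0.2,0,0,0,0.2],[0.2,0,0,0,0.3],[0.2,0,0,0,0.4],[0.2,0,0,0,0.5],[0.2,0,0,0,0.6],[0.2,0,0,0,0.7],[0.2,0,0,0,0.8],[0.2,0,0,0,0.9],[0.2,0,0,0,0.97],[0.2,0,0,0,0.97],[0.2,0,0,0,0.97]],
])

```text
time_s: 5.43
position: [582.9, 110.2, 119.7]
tcp_rot: [0.455, 0.541, -0.455, 0.541]
contact_force: [0.6, 1.3, 5.5]
opening: 37.4
```

```bash
python3 -c "
from h import *
to([583.4,110.1,121])
print(status.sense()['ft_torque'])"
```

```text
t 5.43 pos [582.9 110.2 119.7] yaw -80.1 F [0.6 1.3 5.5] open 37.4 j7 0.33
rel(tool mm) [-1.3  0.5  0.2]
[ 0.14359515  0.01154466 -0.0768879 ]
```

Emit:
play_rows([
  [[0.55,0,0,0,0],[0.55,0,0,0,0],[0.55,0,0,0,0],[0.55,-0.03,0,0,0],[0.55,-0.06,0,0,-0.12],[0.55,-0.08,0,0,-0.24],[0.55,-0.1,0,0,-0.36],[0.7,-0.1,0,0,-0.48],[0.7,-0.1,0,0,-0.6],[0.7,-0.1,0,0,-0.72],[0.7,-0.1,0,0,-0.84],[0.7,-0.1,0,0,-0.96],[0.7,-0.1,0,0,-1.08],[0.7,-0.1,0,0,-1.2],[0.7,-0.1,0,0,-1.32],[0.7,-0.1,0,0,-1.44],[0.7,-0.1,0,0,-1.57],[0.7,-0.1,0,0,-1.57],[0.7,-0.1,0,0,-1.57],[0.7,-0.1,0,0,-1.57]],
])

```text
time_s: 7.1
position: [582.5, 109.8, 219.4]
tcp_rot: [-0.058, 0.705, 0.058, 0.705]
contact_force: [-0.5, 0.6, 0.3]
opening: 66.0
```

```bash
python3 -c "
from h import *
snap('wrist','w4');crop('w4',250,60,390,255,4,'c8')
to([583.4,110.1,121])"
```

```text
t 7.15 pos [582.5 109.9 219.4] yaw 9.43 F [-1.1 -0.8 -0.2] open 65.6 j7 1.62
rel(tool mm) [98.4  0.1  1. ]
```

View pics/c8.png

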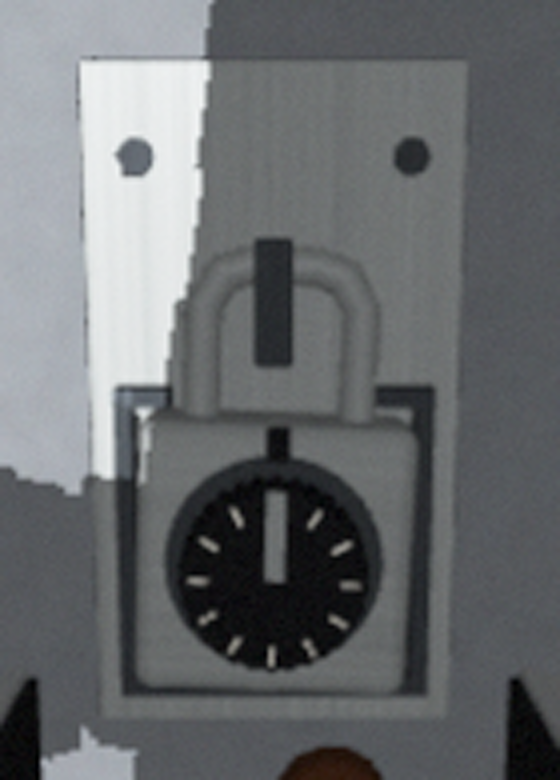

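The pointer is at the index mark: ridge at crop (275,490–580), mark at (278,440). The shackle is still closed. Next I'll go to the shackle legs.

Emit:
play_rows([
  [[0.7,0,0,-0.02,0],[0.7,0,0,-0.04,0],[0.7,0.03,0,-0.047,0],[0.7,0.06,0,-0.047,0],[0.7,0.08,0,-0.047,0],[0.7,0.08,0,-0.047,0],[0.7,0.08,0,-0.047,0]],
])

```text
time_s: 7.73
position: [535.9, 101.9, 139.3]
tcp_rot: [-0.059, 0.705, 0.058, 0.704]
contact_force: [-0.1, -0.3, 1.2]
opening: 65.9
```

```bash
python3 -c "
from h import *
snap('wrist','w5')
to([536.1,102.2,96])"
```

```text
t 7.78 pos [536.6 102.  140.2] yaw 9.55 F [1.3 0.4 0.8] open 65.7 j7 1.65
rel(tool mm) [44.2  0.3 -0.5]
```

View pics/w5.png

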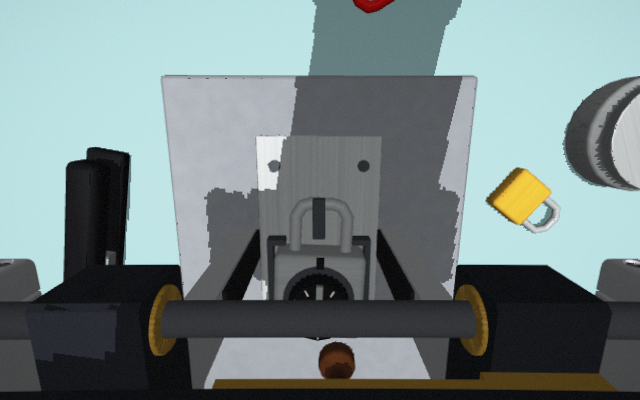

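Emit:
play_rows([
  [[0.7,0.02,0,0,0],[0.7,0.035,0,0,0],[0.7,0.044,0,0,0],[0.7,0.044,0,0,0],[0.7,0.044,0,0,0]],
], force=20)

```text
time_s: 8.2
position: [536.7, 102.1, 96.3]
tcp_rot: [-0.059, 0.704, 0.059, 0.705]
contact_force: [0.7, 0.5, -0.1]
opening: 65.6
```

Emit:
play_rows([
  [[0.2,0,0,0,0],[0.2,0,0,0,0],[0.2,0,0,0,0],[0.2,0,0,0,0],[0.2,0,0,0,0],[0.2,0,0,0,0]],
], force=20)

```text
time_s: 8.7
position: [536.3, 102.3, 95.8]
tcp_rot: [-0.059, 0.704, 0.06, 0.705]
contact_force: [-0.1, 0.4, 4.9]
opening: 41.5
```

```bash
python3 -c "
from h import *
to([536.1,102.2,96])"
```

```text
t 8.7 pos [536.3 102.3  95.8] yaw 9.64 F [-0.1  0.4  4.9] open 41.5 j7 1.69
rel(tool mm) [-0.2 -0.1 -0.3]
```

Gripped at 41.5 mm, which is the width over the legs. Now I'll pull along -x, slowly.

Emit:
play_rows([
  [[0.2,0,0,-0.004,0],[0.2,0,0,-0.008,0],[0.2,0,0,-0.012,0],[0.2,0,0,-0.016,0],[0.2,0,0,-0.019,0],[0.2,0,0,-0.022,0],[0.2,0,0,-0.024,0],[0.2,0,0,-0.024,0],[0.2,0,0,-0.024,0]],
])

```text
time_s: 9.45
position: [513.0, 98.0, 95.7]
tcp_rot: [-0.059, 0.704, 0.059, 0.705]
contact_force: [5.0, 0.7, 1.2]
opening: 41.3
```

```bash
python3 -c "
from h import *
snap('wrist','w6');crop('w6',230,100,410,300,4,'c9')
to([536.1,102.2,96])"
```

```text
t 9.5 pos [512.9  98.   95.6] yaw 9.64 F [5.5 0.3 1.3] open 41.4 j7 1.67
rel(tool mm) [-0.3  0.2 23.5]
```

View pics/c9.png

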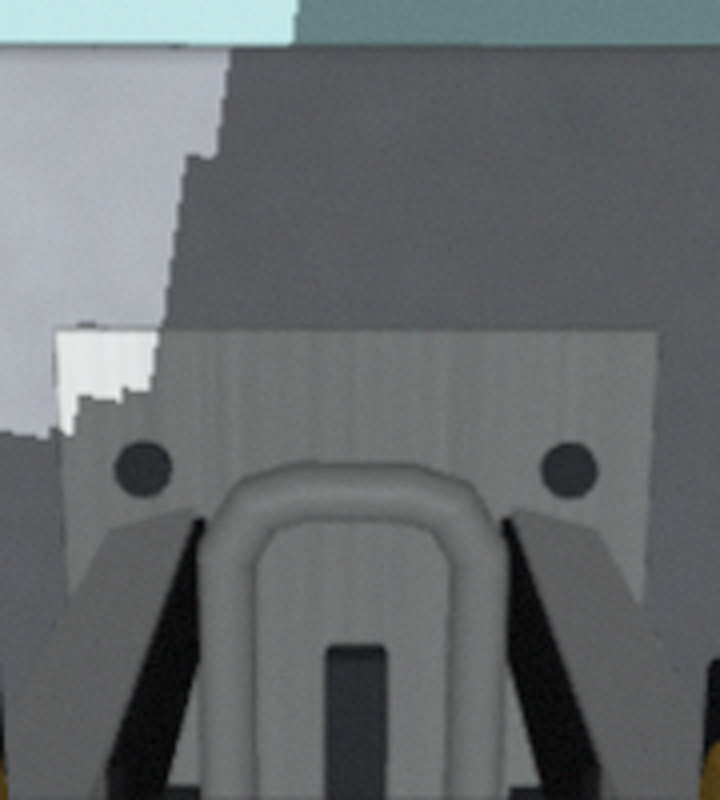

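Emit:
play_rows([
  [[0.7,0,0,0,0],[0.7,0,0,0,0],[0.7,0,0,0,0],[0.7,-0.03,0,0,0],[0.7,-0.05,0,0,0],[0.9,-0.06,0,0.02,0],[0.9,-0.06,0,0.05,0],[0.9,-0.06,0,0.07,0],[0.9,-0.06,0,0.07,0],[0.9,-0.06,0,0.07,0],[0.9,-0.06,0,0.07,0]],
])

```text
time_s: 10.42
position: [580.5, 109.3, 154.9]
tcp_rot: [-0.059, 0.705, 0.059, 0.704]
contact_force: [-0.9, 0.2, -0.9]
opening: 84.6
```

```bash
python3 -c "
from h import *
snap('wrist','w7');snap('scene','s7');crop('w7',220,60,420,260,4,'c10')
to([581.4,109.8,104.5])"
```

```text
t 10.52 pos [580.5 109.5 155.3] yaw 9.62 F [ 0.1 -0.6 -0.4] open 84.5 j7 1.67
rel(tool mm) [50.8  0.2  1. ]
```

View pics/w7.png

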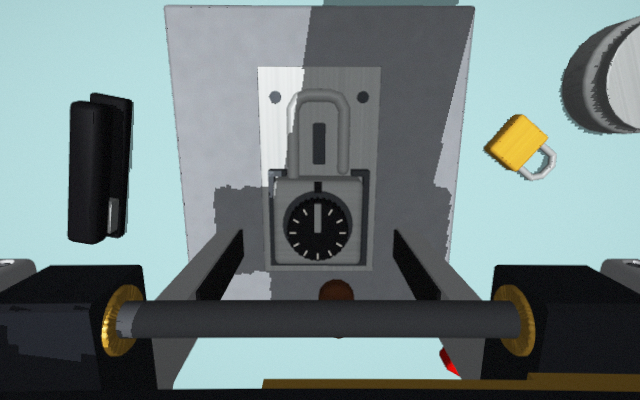

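The shackle is open: the bow is at (318,93), well past the hook tip at (318,125). The lock is still seated. I'll descend and grip the case.

Emit:
play_rows([
  [[0.9,0.025,0,0.001,0],[0.9,0.045,0,0.001,0],[0.9,0.0505,0,0.001,0],[0.9,0.0505,0,0.001,0],[0.9,0.0505,0,0.001,0]],
], force=40)

```text
time_s: 10.93
position: [582.4, 109.8, 105.5]
tcp_rot: [-0.059, 0.705, 0.059, 0.705]
contact_force: [0.5, 0.1, 0.1]
opening: 84.9
```

Emit:
play_rows([
  [[0.4,0,0,0,0],[0.4,0,0,0,0],[0.4,0,0,0,0],[0.4,0,0,0,0],[0.4,0,0,0,0],[0.4,0,0,0,0]],
], force=40)

```text
time_s: 11.43
position: [582.8, 110.1, 105.5]
tcp_rot: [-0.059, 0.704, 0.059, 0.705]
contact_force: [-1.6, 0.2, 8.1]
opening: 59.5
```

```bash
python3 -c "
from h import *
to([581.4,109.8,104.5])"
```

```text
t 11.43 pos [582.8 110.1 105.5] yaw 9.63 F [-1.6  0.2  8.1] open 59.5 j7 1.71
rel(tool mm) [ 1.  -0.  -1.4]
```

Emit:
play_rows([
  [[0.4,-0.004,0,0,0],[0.4,-0.008,0,0,0],[0.4,-0.014,0,0,0],[0.4,-0.022,0,0,0],[0.4,-0.032,0,0,0],[0.4,-0.045,0,0,0],[0.4,-0.06,0,0,0],[0.4,-0.075,0,0,0],[0.4,-0.09,0,0,0],[0.4,-0.105,0,0,0],[0.4,-0.12,0,0,0],[0.4,-0.135,0,0,0],[0.4,-0.147,0,0,0],[0.4,-0.155,0,0,0],[0.4,-0.16,0,0,0],[0.4,-0.16,0,0,0],[0.4,-0.16,0,0,0],[0.4,-0.16,0,0,0],[0.4,-0.16,0,0,0]],
])

```text
time_s: 13.02
position: [582.2, 109.9, 264.2]
tcp_rot: [-0.06, 0.705, 0.059, 0.704]
contact_force: [-0.1, 0.6, -3.2]
opening: 59.8
```

```bash
python3 -c "
from h import *
snap('wrist','w8');snap('side','d8');snap('scene','s8');crop('d8',230,60,430,220,4,'c11')
to([582,110,265.5]);print(status.sense()['qvel'])"
```

```text
t 13.17 pos [582.4 109.9 264.5] yaw 9.63 F [ 0.1 -0.5 -3.8] open 59.7 j7 1.6
rel(tool mm) [-1.   0.1 -0.4]
[ 0.00122823 -0.00265219  0.00058869 -0.00097611  0.00181956  0.00234389
 -0.00063955]
```

View pics/w8.png

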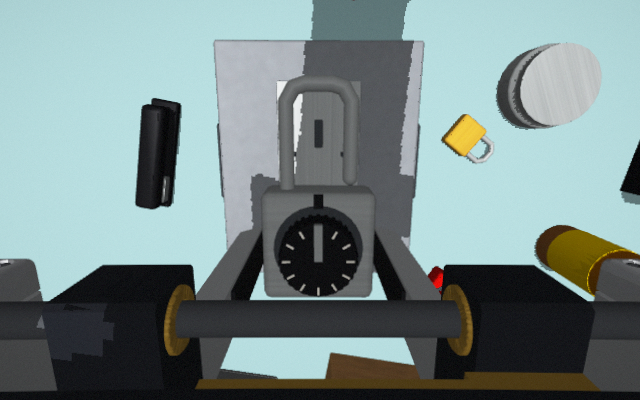

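View pics/c11.png

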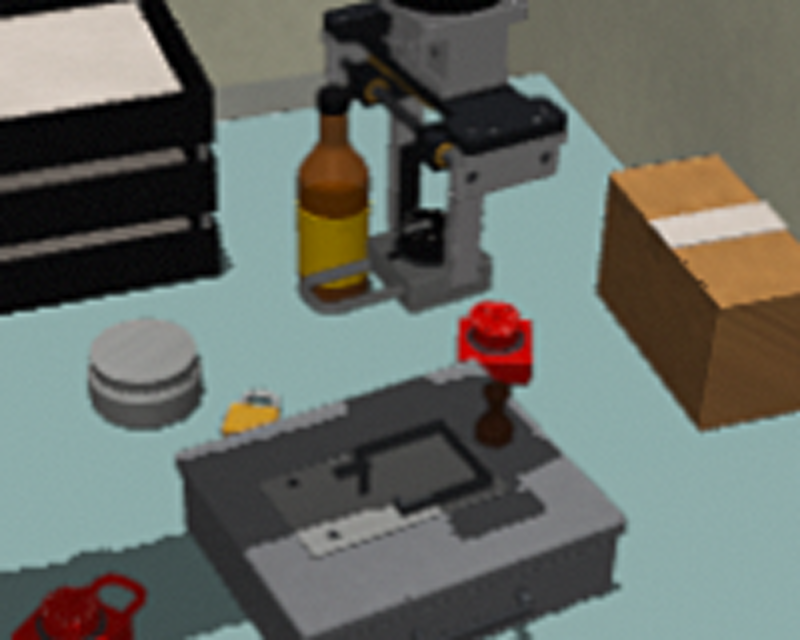

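View pics/s8.png

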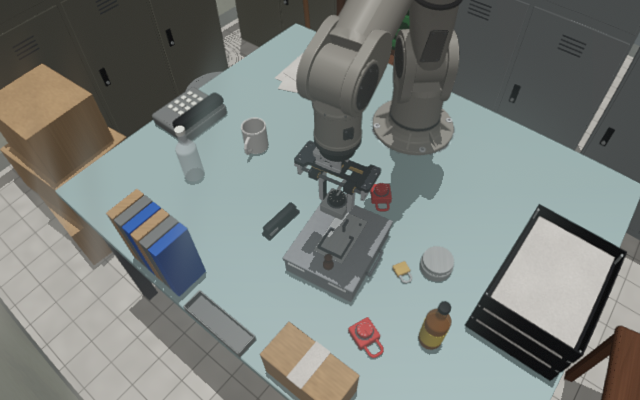

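The lock is held level with the shackle open, about 160 mm above the lid. In the wrist view the case is at (318,245) and the bow at (318,85). The stamp, stapler, keylock and tin have not moved.

```bash
python3 -c "
from h import *
to([582,110,265.5]);print(order.hand_in())"
```

```text
t 13.17 pos [582.4 109.9 264.5] yaw 9.63 F [ 0.1 -0.5 -3.8] open 59.7 j7 1.6
rel(tool mm) [-1.   0.1 -0.4]
the job is handed in; nothing more can be done
None
```

The padlock is unlocked, lifted off the hook and held up in the gripper. I handed the job in at 13.2 s, and no verdict was reported.

- **Dial:** I turned it about 1.57 rad clockwise, three clicks. A wrist picture then showed the pointer at the index mark with the shackle still closed.
- **Shackle:** I gripped it across the legs and pulled about 23–24 mm, until it pressed about 5 N against its stop. The next picture showed the bow well past the hook tip and the lock still in its seat.
- **Lift:** I gripped the case at 40 N and raised it straight up 159 mm.

**Last checks:**
- The lock's underside is about 160 mm above the lid, estimated from the arm's position rather than measured.
- The fingers stand at 59.7 mm on the 60 mm case, the wrist carries about 3.8 N, and the arm is still.
- The pictures show the lock level, dial up, shackle open and clear of the box.
- By eye, the bystanders are where they were.

No check failed or disagreed.

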